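# Hook a shelf bracket into the drying rack and lock it

### The job

Take the loose green shelf bracket off the bench, put its two hooks into the slots of the empty upright of the drying rack, just below the orange spring catch, and then press it down gently until the catch springs out over it and it is locked like the one beside it. The slotted strip is not exactly where the rack's drawing puts it, so feel for the slots with light touches and never force the bracket against the rack. Let go of it, and leave everything else on the bench where it stands.

Things in the scene. Friction and masses are not known exactly. Their poses are not given: they have to be found in the camera images.
- bracket_grip (a point): Grasp point of the loose green shelf bracket (0.24 to 0.39 kg), an upside-down T standing on its foot: mid web, 50 mm above the underside, 60 mm in front of the back face. x level towards its back and hooks, y across, z up. Web 10 mm thick (y), top 26 mm above this point, x from -62 mm to the back. Foot 125 long, 46 wide, 4 thick. Back plate 24 wide, 5 thick, top 50 mm above this point.
- seat (a point): NOMINAL place of the bracket's grasp point when locked on the empty upright: 60 mm in front of the strip, 134.5 mm above the bench; axes as the rack's. The true place lies up to 6 mm to either side (y) and 3 mm higher or lower, differently each time, as the strip does; only x is exact. Pressing ends 1.5 mm below the locked place, necks on the slot edges; on release the stud lifts it by 0 to 1.5 mm.
- stand: Drying rack, fixed: dark base 20 mm thick, two grey uprights 170 mm apart, 225 mm tall. Origin on the bench under the middle of the empty upright's strip face; x level into the strip, away from the side where brackets hang; y to the other upright with its locked bracket; z up. Base x -25 to 95, y -65 to 235 mm. Keep pushes below 20 N: contact forces over 40 N in all damage it.
- catch (a joint): Orange spring catch (12 mm square, out 8 mm) above the upper used slot, in m: 0 sprung out (at the start, and when the bracket is locked below it), about 0.008 while the hooked, still high bracket's back plate holds it in; needs about 1 N. A black rubber spring stud below the lower slot resists the last 4 mm of pressing down (1 to 5 N); with friction pressing takes about 5 to 12 N.
- bracket_hook (a point): Middle of the bracket's upper steel hook where it leaves the back face, 60 mm behind and 24.5 mm above the grasp point, same axes. Two hooks, one 60 mm below the other, bent from round bar 5 mm thick: each a level neck, then 6 mm behind the back face a bar turned down, round-ended, reaching 8 mm below the neck. They stick out 11 mm and are 13 mm high in all.
- entry (a point): NOMINAL place of the grasp point with the hook ends 19 mm short of the strip and level with the slots: 30 mm before and 13 mm above the locked place, same unknown offset. Entry works within 6 mm in height and 1.2 mm in y of the true place. Push along x: home after 30 mm, back plate on the strip; hook ends that miss the slots stop at 19 mm. Then press straight down, 14.5 mm +/- 3 mm.
- slots (a point): NOMINAL middle of the lower edge of the empty upright's upper used slot, on the strip's front face, 155 mm above the bench; axes as the rack's. Slots 7.5 mm wide, 26 mm high; the lower used one starts 60 mm below (one more at the foot is unused). The aluminium strip (36 mm wide, 4 thick, top 60 mm above this point) is screwed on through long holes: with its slots, stud and catch up to 6 mm off in y, 3 mm in z.
- paint_a: small reddish-brown dropper bottle of paint, 27 mm wide, 78 mm tall, white cap; a bystander; origin at the centre of its underside.
- paint_b: small amber dropper bottle of paint, 27 mm wide, 78 mm tall, black cap; a bystander; origin at the centre of its underside.
- paint_c: small green dropper bottle of paint, 27 mm wide, 78 mm tall, white cap; a bystander; origin at the centre of its underside.
- brush_pot: black pot of brushes, 80 mm wide, 85 mm tall, brushes up to 170 mm; a bystander; origin at the centre of its underside.
- paint_handle: black painting handle standing upright, 40 mm wide, 78 mm tall; a bystander; origin at the centre of its underside.
- scenery: scenery tile with rocks, 120 x 90 mm, 28 mm tall; a bystander; origin at the centre of its underside.
- model_truck: grey model truck, 140 x 60 mm, 66 mm tall; a bystander; origin at the centre of its underside.
- bracket: The same loose bracket; origin on its underside at the back face: 60 mm behind and 50 mm below the grasp point, axes alike.
Mind the look-alikes: they are no part of the job. Of the things shaped like the bracket, the green one is meant.

How it is judged:
On the way, in this order (a step that is already met when the one before it is completed fails the run):
1. the bracket is hooked in: its hooks are through the slots and its back plate, still high, holds the catch pushed in (x of bracket_grip in the frame of seat between -0.005 and 0.004 m and y of bracket_grip in the frame of seat between -0.009 and 0.009 m and z of bracket_grip in the frame of seat above 0.0025 m and value of joint catch above 0.005 m), for 0.1 s.
2. the bracket is pressed down home and the catch has sprung out over it (x of bracket_grip in the frame of seat between -0.005 and 0.004 m and y of bracket_grip in the frame of seat between -0.009 and 0.009 m and z of bracket_grip in the frame of seat between -0.008 and 0.0055 m and value of joint catch below 0.002 m and angle between the x axis of bracket_grip and the x axis of seat, either way round below 0.1 rad), for 0.2 s.
At the end, for the whole second after the job is handed in: The bracket hangs locked on the empty upright, released and at rest: its grasp point within 9 mm of the nominal place across, -5 to +4 mm along x, -8 to +5.5 mm in height; its x axis within 0.1 rad of the rack's; the catch sprung out (below 2 mm) (all of step 2 and linear speed of bracket below 0.02 m/s); the robot touches nothing.
It fails at once if the bracket is pressed against the rack's slotted strip with more than 40 N, summed over its contacts (contact force between bracket and strip above 40 N).
It fails at once if another thing on the bench is shifted by more than 20 mm (distance of any of paint_a, paint_b, paint_c, brush_pot, paint_handle, scenery, model_truck from where it was at the start of the episode above 0.02 m).
It also fails if it takes over 72 s, if anything falls off the work surface, if the arm or the gripper's body presses on something with over 40 N, if the wrist force passes 120 N, or if a joint passes its speed limit or range.

### The arm

A 6-joint arm with a two-finger parallel gripper is mounted at the origin on the work surface. World frame = base frame: x ahead of the robot, y to its left, z up, the work surface at z = 0. Lengths are in m, angles in rad, forces in N, time in s.
With the tool pointing down it reaches from about 0.275 to 0.725 m from the base axis. Payload 15.9 kg.
Tool frame: the origin (TCP) lies at the very end of the fingers, on their centre line; the grasp point (between the pads) lies 19 mm behind it; z points along the fingers, x is the direction in which the jaws open and shut, and the axes are right-handed (so a half turn about z gives the same grasp; the last joint's range is limited). The gripper opens to 85 mm and grips with 20 to 120 N. Pads are 22 mm wide; open, the fingers measure 114 mm over their backs; the gripper's body (76 mm by 85 mm) begins 54 mm behind the grasp point. The pads swing forward as they close: fully open they stand 13 mm farther back than shut.
Start: joints at [-1.245, 0.213, -0.034, 1.323, 0, 1.571], TCP at [0.16, -0.474, 0.231] pointing down, gripper open.
Joint ranges: [-2.98, 2.98], [-0.74, 1.72], [-1.14, 1.35], [-2.1, 2.04], [-1.57, 1.44], [-3.14, 3.14]. Speed limits (rad/s): [1.89, 1.89, 2.39, 2.57, 3.14, 3.14].

### API

Orientations are given as a 3x3 rotation matrix whose columns are the frame's x, y, z axes.
In Python, from cell import get_state, snapshot, camera_params, finish_job, spot_in, outline_of gives the robot as it stands.
- The arm moves only by the shell command python3 -m pendant 'ROWS' [OPENING] [FORCE]. ROWS is JSON, a list of rows, each a list of 2 entries, a list of its own where there are three numbers: the shift along the tool's x, y, z in mm, then the turn about the tool's z in rad. A call has 1 to 8 rows; each row is the pose to reach, as a shift and turn from the pose measured when the call began, along the tool's axes at that moment; what a row does not reach only later rows make up. A row lasts 1/12 s, in which the tool goes at most 41.7 mm and 7.16 degrees, less where a joint would pass 70% of its speed; a pose out of reach is approached as far as the arm can. A call with a gripper value outside its range is refused whole. OPENING is the finger opening in mm, from 0 to 85.4, set as the call begins (- or left out, the last holds). The fingers move at their own pace and stop on an object; FORCE is the grip in N (left out, the last holds). Time passes only in rows, so rows that repeat a pose let the fingers close. It gives the time, the measured TCP pose, the force and the opening at its end, in the units of the state.
- get_state(): the state, without advancing time (a new reading comes with each control period).
- snapshot(name): name is "scene" or "top" or "wrist"; returns (picture, depth): 384x512x3 uint8, red, green, blue; 384x512 float32, m along the optical axis (not along the pixel's ray), 0 where there is no reading.
- camera_params(name): a dict with "intrinsics" (3x3 intrinsics, pixels), "R" (3x3) and "t" (3): a world point X has camera coordinates R X + t. Camera axes: x right, y down, z forward; pixel columns grow to the right and rows downward; lengths in m; the calibration is good to about 2 mm. A picture is of the moment at which its call begins: read the wrist's pose just before it. camera_params takes no time and is no camera call; for the wrist camera it gives the pose at the moment of the call.
- finish_job(): hands the job in, once; it reports no verdict.
Trained networks look in the newest picture that a camera, given by its name, has taken for a name from the list of things; names that differ only in an ending like _2 or _b are one class to them, and where a whole thing is asked for, a point or a joint stands for the part that bears it (a point fixed in the world has none). Each returns a list of dicts, best first, with "conf" (0 to 1); they miss things now and then, are a little off and sometimes report something else, mostly with a low value. They report only what shows in the picture. A call takes as long as a camera call. They do not tell look-alikes from the thing itself.
- spot_in(camera, target): "at" ([x, y, z] in m, in world coordinates, good to about 4 mm: the middle of the surface that is visible of it).
- outline_of(camera, target): "region" (384x512 bool, what is visible of it).
The state is a dict: "time_s": time; "joint_positions": joint angles; "qvel": joint speeds; "joint_efforts": joint torques, N m; "tcp_pos": TCP position; "orientation": TCP orientation; "ft_force": force on the tool from outside, world axes, zero at the start; "ft_torque": the same for the moment, N m; "gripper_width": finger opening in m.
Only numpy, scipy, OpenCV 4.12 (cv2) and the standard library are available. Lean on these libraries where they do the work, as an engineer would, in place of code of your own. Each camera call takes 0.05 s, during which the arm holds its last target.

## Working session

There is one attempt and no reset: what is moved stays moved. The work goes in short steps, Python scripts to look and compute and a shell command to move; the robot and the scene stay as the last step left them, time stands still between calls to the robot, and variables do not carry over. Pictures are saved under pics/ and viewed, and the job is handed in when it is done.

```bash
ls; mkdir -p pics; python3 - <<'E'
from cell import *
import cv2
s=get_state();print(s['time_s'],s['tcp_pos'],s['orientation'],s['gripper_width'],s['ft_force'])
for n in ['scene','top','wrist']:
    p,d=snapshot(n);cv2.imwrite(f'pics/{n}0.png',p[:,:,::-1]);
    c=camera_params(n);print(n,c['intrinsics'],c['R'],c['t'])
E
```

```text
pics
0.0 [ 0.15991161 -0.47340603  0.23083959] [[ 3.20036587e-01 -9.47405115e-01 -3.62988426e-04]
 [-9.47404606e-01 -3.20036791e-01  9.82121849e-04]
 [-1.04663691e-03  2.95819828e-05 -9.99999452e-01]] 0.08524139303322972 [-0.38274169 -0.34198117 -0.10464291]
scene [[394.63593882   0.         257.59181607]
 [  0.         394.63593882 192.24378448]
 [  0.           0.           1.        ]] [[-0.40174569  0.91563502  0.0145914 ]
 [ 0.66065924  0.30083226 -0.68777127]
 [-0.63413702 -0.2666692  -0.7257808 ]] [ 0.2407907 -0.207815   1.8625596]
top [[441.06397762   0.         258.72574517]
 [  0.         441.06397762 196.18150658]
 [  0.           0.           1.        ]] [[-0.00406213 -0.99997921  0.00500808]
 [-0.99123312  0.00336512 -0.13208171]
 [ 0.13206211 -0.00550071 -0.99122618]] [-0.06869665  0.51001144  1.90292329]
wrist [[310.14448423   0.         253.1379588 ]
 [  0.         310.14448423 192.28005557]
 [  0.           0.           1.        ]] [[ 3.19875189e-01 -9.47459599e-01  4.13465779e-04]
 [-9.07319336e-01 -3.06197558e-01  2.88122680e-01]
 [-2.72857996e-01 -9.25384421e-02 -9.57593416e-01]] [-0.50027401 -0.03778077  0.37752295]
```

View pics/scene0.png

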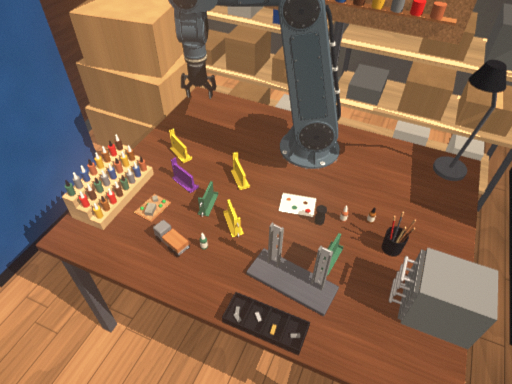

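View pics/top0.png

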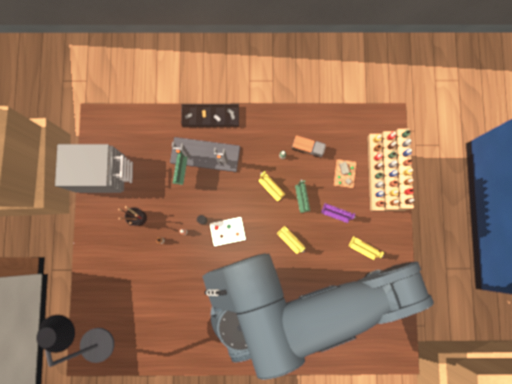

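View pics/wrist0.png

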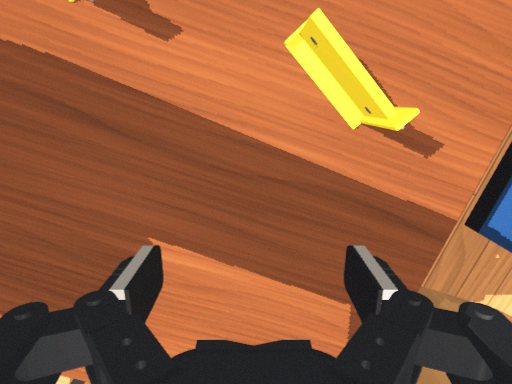

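Candidates for the bracket shape: the yellow ones at scene (179,146), (240,171), (233,219), the purple at (184,176), the green locked one at (334,252) and the loose green at (207,199). The loose green one is meant; I'll confirm it in an enlarged crop.

```bash
cat > h.py <<'E'
import numpy as np,cv2,time
from cell import *
def world(cam,depth,c=None):
    c=c or camera_params(cam);K=c['intrinsics'];R=np.array(c['R']);t=np.array(c['t'])
    v,u=np.mgrid[0:384,0:512]
    P=np.stack([(u-K[0][2])/K[0][0]*depth,(v-K[1][2])/K[1][1]*depth,depth],-1)
    return (P-t)@R   # R^T (P-t)
def proj(c,X):
    K=np.array(c['intrinsics']);p=K@(np.array(c['R'])@np.array(X)+np.array(c['t']));return p[:2]/p[2]
E
python3 - <<'E'
from h import *
out=[]
for n in ['scene','top']:
    p,d=snapshot(n);W=world(n,d);np.savez(f'{n}.npz',p=p,d=d,W=W)
    for t in ['bracket','stand','slots','catch','brush_pot','paint_a','paint_handle','scenery','model_truck']:
        try:
            for r in spot_in(n,t)[:3]: print(n,t,round(r['conf'],2),np.round(r['at'],3))
        except Exception as e: print(n,t,e)
    hsv=cv2.cvtColor(p,cv2.COLOR_RGB2HSV)
    g=(hsv[...,0]>60)&(hsv[...,0]<95)&(hsv[...,1]>70)&(d>0)
    k,lab,st,ce=cv2.connectedComponentsWithStats(g.astype(np.uint8))
    for i in range(1,k):
        if st[i,4]>40:
            print(n,st[i],ce[i].round(),np.round(W[lab==i].min(0),3),np.round(W[lab==i].max(0),3))
p=np.load('scene.npz')['p']
a=cv2.resize(p[165:235,170:240],(560,560),interpolation=cv2.INTER_CUBIC)
cv2.imwrite('pics/crop1.png',a[:,:,::-1])
p=np.load('top.npz')['p']
a=cv2.resize(p[125:225,160:330],(800,470),interpolation=cv2.INTER_CUBIC)
cv2.imwrite('pics/crop2.png',a[:,:,::-1])
print(get_state()['time_s'])
E
```

```text
scene bracket 0.94 [ 0.576 -0.12   0.023]
scene bracket 0.81 [ 0.296 -0.529  0.035]
scene bracket 0.79 [ 0.33  -0.212  0.025]
scene stand 0.66 [0.701 0.21  0.019]
scene slots 0.84 [0.703 0.211 0.02 ]
scene brush_pot 0.86 [0.437 0.465 0.064]
scene paint_a 0.44 [0.333 0.359 0.038]
scene paint_a 0.39 [ 0.706 -0.17   0.04 ]
scene paint_handle 0.65 [0.417 0.176 0.054]
scene scenery 0.72 [ 0.629 -0.445  0.006]
scene model_truck 0.78 [ 0.748 -0.282  0.049]
scene [206 194  11  21  62] [211. 204.] [ 0.447 -0.263 -0.001] [ 0.56  -0.233  0.011]
scene [328 234  14  39 176] [335. 251.] [0.559 0.26  0.082] [0.675 0.299 0.165]
top bracket 0.78 [ 0.276 -0.525  0.006]
top bracket 0.71 [ 0.438 -0.413  0.005]
top bracket 0.66 [ 0.504 -0.257  0.007]
top stand 0.84 [0.69  0.195 0.019]
top slots 0.79 [0.684 0.197 0.018]
top brush_pot 0.91 [0.42  0.473 0.054]
top scenery 0.92 [ 0.614 -0.451  0.008]
top model_truck 0.82 [ 0.728 -0.291  0.048]
1.15
```

View pics/crop1.png

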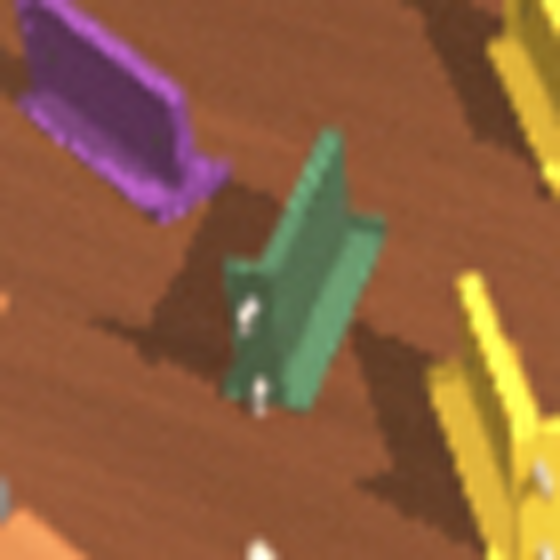

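View pics/crop2.png

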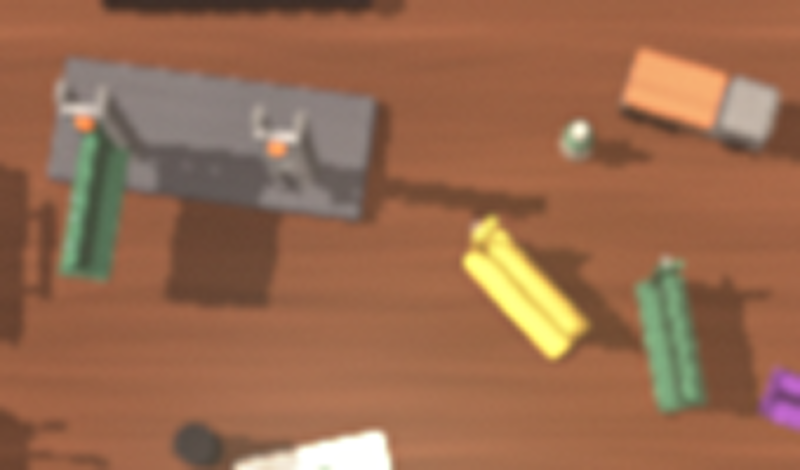

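```bash
python3 - <<'E'
from h import *
s=get_state();c=camera_params('wrist');C=-np.array(c['R']).T@c['t'];R=np.array(s['orientation'])
print('cam rel tool',R.T@(C-s['tcp_pos']), 'optical axis in tool',R.T@np.array(c['R'])[2])
f=np.load('top.npz');W=f['W'];p=f['p'];d=f['d']
# loose bracket points
for name,box in [('loose',(175,215,290,318)),('rack',(130,180,168,245))]:
    r0,r1,c0,c1=box;w=W[r0:r1,c0:c1].reshape(-1,3);q=p[r0:r1,c0:c1].reshape(-1,3)
    hsv=cv2.cvtColor(q[None],cv2.COLOR_RGB2HSV)[0]
    if name=='loose':
        m=(w[:,2]>0.055)
        print(name,m.sum(),w[m].min(0),w[m].max(0));
        if m.sum()>5: print(cv2.fitLine(w[m][:,:2].astype(np.float32),cv2.DIST_L2,0,.01,.01).ravel())
        g=(hsv[:,0]>50)&(hsv[:,0]<95)&(hsv[:,1]>60);print(g.sum())
        a=cv2.minAreaRect(w[g&(w[:,2]<0.03)][:,:2].astype(np.float32));print('foot',a)
    else:
        m=(w[:,2]>0.012)&(w[:,2]<0.03);a=cv2.minAreaRect(w[m][:,:2].astype(np.float32));print('base',a,cv2.boxPoints(a))
        m=w[:,2]>0.2;print('tops',np.c_[w[m],q[m]].round(3))
E
```

```text
cam rel tool [ 0.00026841 -0.07247135 -0.14167691] optical axis in tool [0.0011368  0.28812945 0.95759079]
loose 98 [ 0.25395712 -0.27717165  0.05514673] [ 0.57441912 -0.05994403  1.9539346 ]
[ 0.8622687  -0.50645113  0.49928576 -0.251064  ]
217
foot ((0.5069944858551025, -0.26346108317375183), (0.11809268593788147, 0.03692943975329399), 10.71696662902832)
base ((0.6805106401443481, 0.16495874524116516), (0.31859061121940613, 0.21497462689876556), 83.41924285888672) [[ 0.5554757   0.01903142]
 [ 0.7690339  -0.00560544]
 [ 0.80554557  0.31088609]
 [ 0.5919874   0.33552295]]
tops [[ 2.540e-01 -6.000e-02  1.954e+00  1.600e+02  9.900e+01  7.000e+01]
 [ 2.540e-01 -6.000e-02  1.954e+00  1.590e+02  9.800e+01  7.000e+01]
 [ 2.540e-01 -6.000e-02  1.954e+00  1.520e+02  9.500e+01  6.700e+01]
 [ 2.540e-01 -6.000e-02  1.954e+00  1.550e+02  9.600e+01  6.800e+01]
 [ 2.540e-01 -6.000e-02  1.954e+00  1.390e+02  1.210e+02  1.160e+02]
 [ 2.540e-01 -6.000e-02  1.954e+00  1.510e+02  9.600e+01  6.800e+01]
 [ 2.540e-01 -6.000e-02  1.954e+00  1.400e+02  1.300e+02  1.270e+02]
 [ 7.050e-01  2.780e-01  2.250e-
[... 5754 characters left out ...]
.470e+02]
 [ 6.550e-01  8.200e-02  2.060e-01  1.820e+02  1.630e+02  1.520e+02]
 [ 6.540e-01  7.800e-02  2.110e-01  1.680e+02  1.580e+02  1.480e+02]
 [ 2.540e-01 -6.000e-02  1.954e+00  1.030e+02  7.300e+01  6.000e+01]
 [ 2.540e-01 -6.000e-02  1.954e+00  1.270e+02  1.470e+02  1.230e+02]
 [ 2.540e-01 -6.000e-02  1.954e+00  1.190e+02  1.100e+02  1.070e+02]
 [ 2.540e-01 -6.000e-02  1.954e+00  9.800e+01  8.900e+01  8.600e+01]
 [ 2.540e-01 -6.000e-02  1.954e+00  1.090e+02  8.500e+01  7.400e+01]
 [ 2.540e-01 -6.000e-02  1.954e+00  9.300e+01  8.200e+01  7.800e+01]
 [ 2.540e-01 -6.000e-02  1.954e+00  1.170e+02  1.010e+02  9.500e+01]
 [ 2.540e-01 -6.000e-02  1.954e+00  1.390e+02  1.000e+02  7.300e+01]]
```

Loose green bracket confirmed: it stands in the top picture at about (304,196), steel hooks at its far (+x) end; the empty upright is at top (220,155). I'll move over the bracket with the wrist flipped, so the camera is on the robot side.

```bash
cat > go.py <<'E'
# work out tool-frame shift/turn for a desired tcp + yaw of tool y
import sys
from h import *
def rel(x,y,z,yaw):
    s=get_state();R=np.array(s['orientation']);d=np.array([x,y,z])-s['tcp_pos']
    cy=np.arctan2(R[1,1],R[0,1]);dy=(yaw-cy+np.pi)%(2*np.pi)-np.pi
    print('t',s['time_s'],'tcp',np.round(s['tcp_pos'],4),'yaw',round(cy,4),'F',np.round(s['ft_force'],1),'w',round(s['gripper_width'],4))
    print('shift mm',np.round(R.T@d*1000,1),'turn',round(-dy,4))
if __name__=='__main__': rel(*map(float,sys.argv[1:5]))
E
python3 go.py .503 -.26 .19 .187
python3 -m pendant '[[[-10,-39,3],-0.12],[[-20,-78,6],-0.24],[[-30,-117,9],-0.36],[[-40,-156,12],-0.48],[[-50,-195,15],-0.6],[[-60,-234,20],-0.72],[[-70,-273,25],-0.84],[[-80,-312,30],-0.96]]' 85
python3 go.py .503 -.26 .19 .187
```

```text
t 1.15 tcp [ 0.1601 -0.4737  0.2313] yaw -2.8157 F [ 0.1  0.2 -0.7] w 0.0851
shift mm [ -92.6 -393.3   41.3] turn -3.0027
time_s: 1.82
tcp_pos: [0.4315, -0.2965, 0.2013]
orientation: [[0.961, -0.275, 0.0], [-0.275, -0.961, -0.0], [0.0, 0.0, -1.0]]
ft_force: [1.1, -0.8, -0.2]
gripper_width: 0.0848
t 1.8167 tcp [ 0.4315 -0.2965  0.2013] yaw -1.8498 F [ 1.1 -0.8 -0.2] w 0.0848
shift mm [ 58.7 -54.8  11.3] turn -2.0368
```

```bash

python3 -m pendant '[[[15,-14,3],-0.12],[[30,-28,6],-0.24],[[45,-42,9],-0.36],[[59,-55,11],-0.48],[[59,-55,11],-0.6],[[59,-55,11],-0.72],[[59,-55,11],-0.84],[[59,-55,11],-0.96]]'
python3 go.py .503 -.26 .19 .187
```

```text
time_s: 2.48
tcp_pos: [0.5035, -0.2598, 0.1901]
orientation: [[0.773, 0.634, 0.0], [0.634, -0.773, -0.0], [-0.0, 0.0, -1.0]]
ft_force: [-0.2, 0.6, -0.3]
gripper_width: 0.0849
t 2.4833 tcp [ 0.5035 -0.2598  0.1901] yaw -0.8835 F [-0.2  0.6 -0.3] w 0.0849
shift mm [-0.5 -0.2  0.1] turn -1.0705
```

```bash

python3 -m pendant '[[[0,0,0],-0.12],[[0,0,0],-0.24],[[0,0,0],-0.36],[[0,0,0],-0.48],[[0,0,0],-0.6],[[0,0,0],-0.72],[[0,0,0],-0.84],[[0,0,0],-0.96]]'
python3 -m pendant '[[[0,0,0],-0.1],[[0,0,0],-0.1]]'
python3 go.py .503 -.26 .19 .187
python3 - <<'E'
from h import *
c=camera_params('wrist');p,d=snapshot('wrist');np.savez('w1.npz',p=p,d=d,R=c['R'],t=c['t'],K=c['intrinsics'])
cv2.imwrite('pics/w1.png',p[:,:,::-1])
W=world('wrist',d,c)
for r in spot_in('wrist','bracket')[:2]:print(r)
hsv=cv2.cvtColor(p,cv2.COLOR_RGB2HSV)
g=(hsv[...,0]>60)&(hsv[...,0]<95)&(hsv[...,1]>70)&(d>0)
for lo,hi in [(-.01,.01),(.065,.085),(.09,.11)]:
    m=g&(W[...,2]>lo)&(W[...,2]<hi)
    print(lo,m.sum(),W[m].mean(0) if m.any() else '')
    if m.sum()>20: print(cv2.minAreaRect(W[m][:,:2].astype(np.float32)))
E
```

```text
time_s: 3.15
tcp_pos: [0.5035, -0.2598, 0.1901]
orientation: [[-0.082, 0.997, 0.0], [0.997, 0.082, -0.0], [-0.0, 0.0, -1.0]]
ft_force: [0.7, 0.4, -0.0]
gripper_width: 0.0848
time_s: 3.32
tcp_pos: [0.5035, -0.2598, 0.19]
orientation: [[-0.187, 0.982, 0.0], [0.982, 0.187, -0.0], [-0.0, -0.0, -1.0]]
ft_force: [-0.3, 0.5, 1.1]
gripper_width: 0.0852
t 3.3167 tcp [ 0.5035 -0.2598  0.19  ] yaw 0.1878 F [-0.3  0.5  1.1] w 0.0852
shift mm [-0.1 -0.5  0. ] turn 0.0008
{'at': [0.534, -0.1494, 0.0042], 'conf': 0.91}
{'at': [0.5142, -0.2624, -0.0006], 'conf': 0.79}
-0.01 3210 [ 0.50861427 -0.26481675  0.00314201]
((0.6107239723205566, -0.34767425060272217), (0.264920175075531, 0.2869802415370941), 19.042890548706055)
0.065 1727 [ 0.50915616 -0.26418827  0.07520555]
((0.5067117214202881, -0.2661895453929901), (0.11785221099853516, 0.02175827883183956), 10.595653533935547)
0.09 250 [ 0.56467843 -0.25516093  0.09650921]
((0.5653058886528015, -0.25501367449760437), (0.0047414652071893215, 0.022318100556731224), 11.403066635131836)
```

View pics/w1.png

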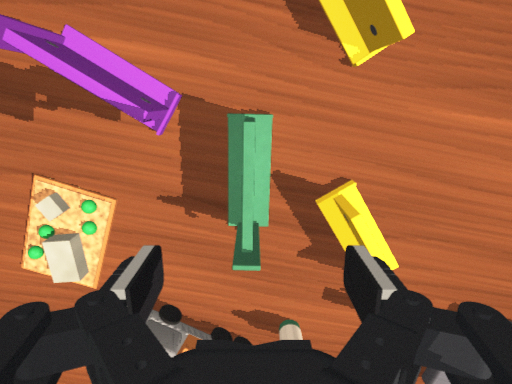

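The picture shows the loose green bracket (web at u≈250, v 115–225, back plate top at (247,267)), nearly aligned with the jaws; truck lower left, paint_c by (290,335), yellow bracket at (355,225).

```bash
python3 - <<'E'
from h import *
f=np.load('w1.npz');p=f['p'];d=f['d'];c=dict(R=f['R'],t=f['t'],intrinsics=f['K']);W=world('wrist',d,c)
hsv=cv2.cvtColor(p,cv2.COLOR_RGB2HSV)
g=(hsv[...,0]>60)&(hsv[...,0]<95)&(hsv[...,1]>70)&(d>0)
m=g&(W[...,2]>.069)&(W[...,2]<.085);m[:, :200]=0;m[:,300:]=0;m[222:]=0
k,lab,st,ce=cv2.connectedComponentsWithStats(m.astype(np.uint8));print(st[1:][st[1:,4]>50])
# per row center of web top
P=[]
for v in range(118,222,4):
    u=np.where(m[v])[0]
    if len(u)>3:P.append([*W[v,u].mean(0),len(u),u.min(),u.max()])
P=np.array(P);print(P.round(4)[::4])
l=np.polyfit(P[:,0],P[:,1],1);print('yaw',np.arctan(l[0]))
fm=g&(W[...,2]>-.005)&(W[...,2]<.01);fm[:,:200]=0;fm[:,300:]=0
print('foot',cv2.minAreaRect(W[fm][:,:2].astype(np.float32)))
m2=g&(W[...,2]>.09);m2[:, :200]=0;m2[:,300:]=0;pc=W[m2].mean(0);print('plate',pc, 'line y at plate',np.polyval(l,pc[0]))
E
```

```text
[[ 242  121   14  101 1192]]
[[ 4.489e-01 -2.743e-01  7.480e-02  1.100e+01  2.440e+02  2.540e+02]
 [ 4.616e-01 -2.724e-01  7.500e-02  1.200e+01  2.430e+02  2.540e+02]
 [ 4.746e-01 -2.700e-01  7.490e-02  1.200e+01  2.430e+02  2.540e+02]
 [ 4.879e-01 -2.672e-01  7.510e-02  1.100e+01  2.430e+02  2.540e+02]
 [ 5.019e-01 -2.653e-01  7.490e-02  1.100e+01  2.430e+02  2.530e+02]
 [ 5.161e-01 -2.627e-01  7.510e-02  1.100e+01  2.430e+02  2.530e+02]
 [ 5.308e-01 -2.604e-01  7.520e-02  1.200e+01  2.420e+02  2.530e+02]]
yaw 0.16813278497328918
foot ((0.5741091370582581, -0.2415950447320938), (0.264920175075531, 0.0625392347574234), 19.042890548706055)
plate [ 0.56467843 -0.25516093  0.09650921] line y at plate -0.25461186510420103
```

```bash
python3 go.py .5086 -.2648 .031 .168
python3 -m pendant '[[[-3,2,30],0.0185],[[-6,4,60],0.0185],[[-6,4,60],0.0185],[[-6,4,60],0.0185]]' 40
python3 go.py .5086 -.2648 .031 .168
```

```text
t 3.4167 tcp [ 0.5035 -0.2598  0.19  ] yaw 0.1786 F [-0.6 -0.7 -0.7] w 0.0853
shift mm [ -5.8   4.1 159. ] turn 0.0106
time_s: 3.75
tcp_pos: [0.5076, -0.2645, 0.1295]
orientation: [[-0.157, 0.988, -0.003], [0.988, 0.157, 0.001], [0.002, -0.002, -1.0]]
ft_force: [0.4, -0.0, 0.5]
gripper_width: 0.0405
t 3.75 tcp [ 0.5076 -0.2645  0.1295] yaw 0.1577 F [ 0.4 -0.   0.5] w 0.0405
shift mm [-0.6  1.2 98.5] turn -0.0103
```

```bash

python3 -m pendant '[[[0,1,30],-0.01],[[-1,1,60],-0.01],[[-1,1,85],-0.01],[[-1,1,98],-0.01],[[-1,1,98],-0.01]]'
python3 go.py .5086 -.2648 .031 .168
python3 -m pendant '[[[0,0,0],0],[[0,0,0],0],[[0,0,0],0],[[0,0,0],0],[[0,0,0],0],[[0,0,0],0]]' 0 60
python3 go.py .5086 -.2648 .031 .168
python3 - <<'E'
from h import *
p,d=snapshot('wrist');cv2.imwrite('pics/w2.png',p[:,:,::-1])
E
```

```text
time_s: 4.17
tcp_pos: [0.5078, -0.2648, 0.0306]
orientation: [[-0.166, 0.986, -0.005], [0.986, 0.166, 0.002], [0.003, -0.004, -1.0]]
ft_force: [-0.5, 0.9, -0.7]
gripper_width: 0.0401
t 4.1667 tcp [ 0.5078 -0.2648  0.0306] yaw 0.1664 F [-0.5  0.9 -0.7] w 0.0401
shift mm [-0.1  0.8 -0.4] turn -0.0016
time_s: 4.67
tcp_pos: [0.5089, -0.2652, 0.0327]
orientation: [[-0.165, 0.986, -0.002], [0.986, 0.165, 0.001], [0.001, -0.002, -1.0]]
ft_force: [-1.6, 1.5, 9.3]
gripper_width: 0.009
t 4.6667 tcp [ 0.5089 -0.2652  0.0327] yaw 0.1662 F [-1.6  1.5  9.3] w 0.009
shift mm [ 0.5 -0.2  1.7] turn -0.0018
```

View pics/w2.png

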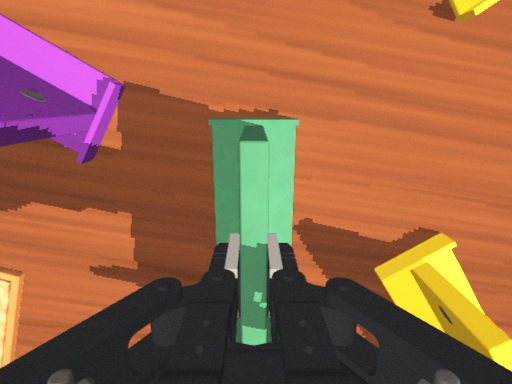

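Gripped (opening 9 mm, web between the pads). Lift straight up, then carry to a viewpoint from which the strip is seen beside the gripper.

```bash

python3 -m pendant '[[[0,0,-10],0],[[0,0,-30],0],[[0,0,-60],0],[[0,0,-95],0],[[0,0,-130],0],[[0,0,-165],0],[[0,0,-165],0]]'
python3 go.py .53 -.07 .31 -.13
```

```text
time_s: 5.3
tcp_pos: [0.5115, -0.2667, 0.2061]
orientation: [[-0.165, 0.986, 0.007], [0.986, 0.165, -0.004], [-0.005, 0.007, -1.0]]
ft_force: [1.8, -0.5, -1.8]
gripper_width: 0.0091
t 5.3 tcp [ 0.5115 -0.2667  0.2061] yaw 0.166 F [ 1.8 -0.5 -1.8] w 0.0091
shift mm [ 190.4   51.4 -104.5] turn 0.296
```

```bash

python3 -m pendant '[[[24,6,-15],0.04],[[48,12,-30],0.08],[[72,18,-45],0.12],[[96,25,-60],0.16],[[120,32,-75],0.2],[[145,39,-90],0.24],[[170,46,-104],0.29],[[190,51,-104],0.296]]'
python3 -m pendant '[[[0,0,0],0],[[0,0,0],0]]'
python3 go.py .53 -.07 .31 -.13
python3 - <<'E'
from h import *
c=camera_params('wrist');p,d=snapshot('wrist');np.savez('w3.npz',p=p,d=d,R=c['R'],t=c['t'],K=c['intrinsics'])
cv2.imwrite('pics/w3.png',p[:,:,::-1])
E
```

```text
time_s: 5.97
tcp_pos: [0.5302, -0.0688, 0.3131]
orientation: [[0.133, 0.991, 0.012], [0.991, -0.132, -0.004], [-0.003, 0.012, -1.0]]
ft_force: [1.8, -0.5, -1.7]
gripper_width: 0.0093
time_s: 6.13
tcp_pos: [0.5303, -0.0678, 0.3145]
orientation: [[0.131, 0.991, 0.014], [0.991, -0.131, -0.004], [-0.003, 0.014, -1.0]]
ft_force: [0.7, -1.0, -2.3]
gripper_width: 0.0094
t 6.1333 tcp [ 0.5303 -0.0678  0.3145] yaw -0.1311 F [ 0.7 -1.  -2.3] w 0.0094
shift mm [-2.2 -0.   4.5] turn -0.0011
```

View pics/w3.png

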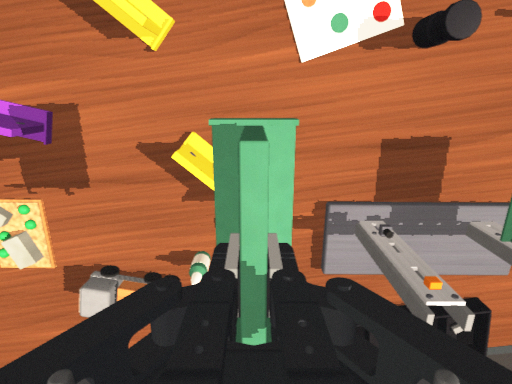

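The picture shows the held bracket in the middle, the rack lower right: strip face of the empty upright from about (380,230) to (440,290), orange catch at (433,283), stud at (387,231). Enlarge and measure.

```bash
python3 - <<'E'
from h import *
f=np.load('w3.npz');p=f['p'];d=f['d'];c=dict(R=f['R'],t=f['t'],intrinsics=f['K']);W=world('wrist',d,c)
a=cv2.resize(p[195:345,312:512],(800,600),interpolation=cv2.INTER_CUBIC);cv2.imwrite('pics/w3c.png',a[:,:,::-1])
hsv=cv2.cvtColor(p,cv2.COLOR_RGB2HSV)
o=(hsv[...,0]<18)&(hsv[...,1]>180)&(hsv[...,2]>150);o[:,:400]=0;o[:260]=0
v,u=np.where(o);print('catch px',u.min(),u.max(),v.min(),v.max(),W[o].mean(0),W[o].min(0),W[o].max(0))
# base
m=(W[...,2]>.012)&(W[...,2]<.028)&(d>0);m[:,:315]=0;m[:195]=0
a=cv2.minAreaRect(W[m][:,:2].astype(np.float32));print('base',a,cv2.boxPoints(a).round(4),W[m][:,2].mean())
for (uu,vv) in [(365,225),(380,225),(330,210),(330,270),(410,270),(420,265),(400,250),(440,300),(460,300)]: print(uu,vv,W[vv,uu].round(4))
E
```

```text
catch px 424 511 276 344 [0.74181796 0.18082269 0.1116131 ] [ 0.45534648 -0.05805025 -0.00378722] [0.94089234 0.34779924 0.45516837]
base ((0.7794168591499329, 0.16033710539340973), (0.2992081046104431, 0.2716854214668274), 82.16024017333984) [[ 0.6244  0.0307]
 [ 0.8936 -0.0064]
 [ 0.9344  0.29  ]
 [ 0.6653  0.3271]] 0.01868157295774851
365 225 [0.6573 0.079  0.0351]
380 225 [0.6442 0.0884 0.0679]
330 210 [0.6346 0.0333 0.0169]
330 270 [0.7363 0.027  0.0189]
410 270 [0.6576 0.0859 0.1585]
420 265 [0.6603 0.1024 0.1471]
400 250 [0.6612 0.0971 0.109 ]
440 300 [0.6584 0.0893 0.2096]
460 300 [0.6609 0.1078 0.2094]
```

View pics/w3c.png

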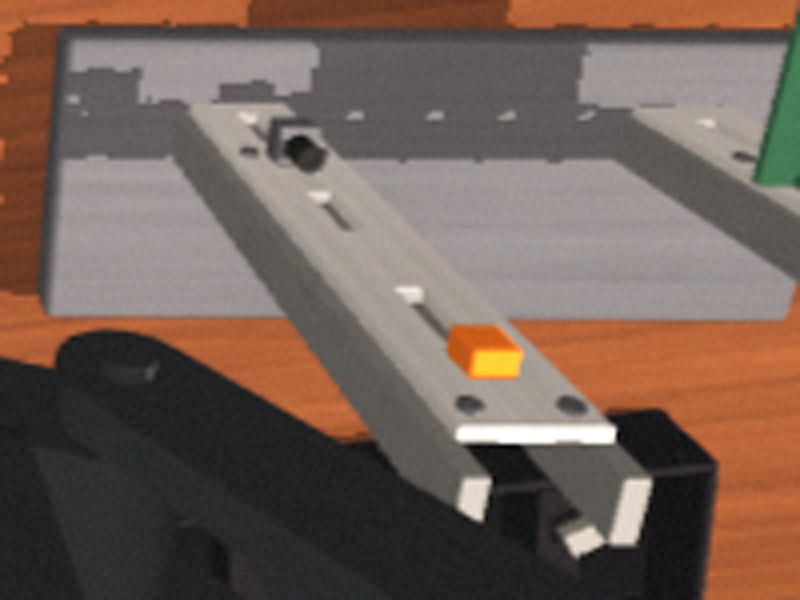

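```bash
python3 - <<'E'
from h import *
f=np.load('w3.npz');p=f['p'];d=f['d'];c=dict(R=f['R'],t=f['t'],intrinsics=f['K']);W=world('wrist',d,c)
poly=(np.array([[205,112],[265,112],[595,410],[470,415]])/4+[312,195]).astype(np.int32)
m=np.zeros(d.shape,np.uint8);cv2.fillPoly(m,[poly],1);m=m>0
P=W[m&(d>0)];P=P[(P[:,2]>.03)&(P[:,2]<.23)]
keep=np.ones(len(P),bool)
for i in range(8):
    A=np.c_[P[keep][:,1:],np.ones(keep.sum())];x=np.linalg.lstsq(A,P[keep][:,0],rcond=None)[0]
    r=P[:,0]-np.c_[P[:,1:],np.ones(len(P))]@x;s=np.median(abs(r[keep]));keep=abs(r)<max(2.5*1.48*s,.001)
print('plane x=a*y+b*z+c',x.round(4),keep.sum(),len(P),'resid',s,'yaw from normal',-np.arctan(x[0]))
np.save('plane.npy',x)
a=cv2.resize(p[232:292,385:445],(600,600),interpolation=cv2.INTER_CUBIC);b=a
a2=cv2.resize(p[215:260,370:410],(533,600),interpolation=cv2.INTER_CUBIC)
cv2.imwrite('pics/w3d.png',b[:,:,::-1]);cv2.imwrite('pics/w3e.png',a2[:,:,::-1])
E
```

```text
plane x=a*y+b*z+c [ 0.1392 -0.0007  0.646 ] 1346 1812 resid 0.00025746812695076615 yaw from normal -0.13828217259355416
```

View pics/w3d.png

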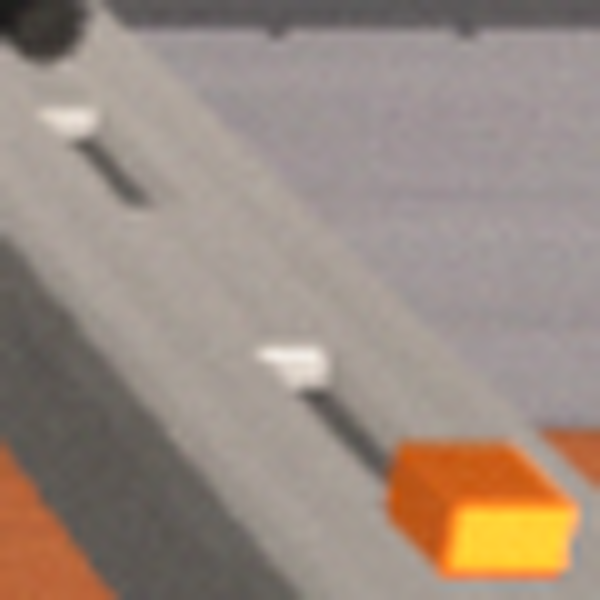

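View pics/w3e.png

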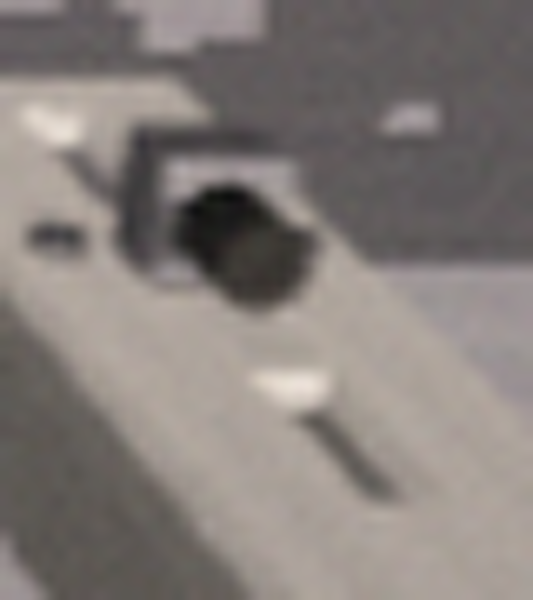

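```bash
python3 - <<'E'
from h import *
f=np.load('w3.npz');R=f['R'];t=f['t'];K=f['K'];pl=np.load('plane.npy')
C=-R.T@t
def hit(u,v):
    r=R.T@np.array([(u-K[0,2])/K[0,0],(v-K[1,2])/K[1,1],1])
    n=np.array([1,-pl[0],-pl[1]]);k=(pl[2]-n@C)/(n@r);return C+k*r
yaw=-np.arctan(pl[0]);ry=np.array([-np.sin(yaw),np.cos(yaw)])
def w3d(a,b): return hit(384.55+a/10+.0,231.55+b/10)
L=dict(up_l=w3d(258,347),up_r=w3d(328,345),lo_l=w3d(40,108),lo_r=w3d(100,106),lo_topr=w3d(152,205),
 strip_l=w3d(0,80),strip_l2=w3d(300,598),strip_r=w3d(300,205),strip_r2=w3d(500,405))
for k,v in L.items(): print(k,v.round(4),'ry',round(v[:2]@ry*1000,2))
# catch front face etc
print('cam',C)
E
```

```text
up_l [0.6585 0.0902 0.1502] ry 180.07
up_r [0.6596 0.0981 0.1497] ry 188.12
lo_l [0.6585 0.0901 0.0917] ry 179.99
lo_r [0.6596 0.0981 0.0909] ry 188.05
lo_topr [0.6589 0.093  0.1175] ry 182.9
strip_l [0.6582 0.0882 0.0836] ry 178.07
strip_l2 [0.6559 0.0722 0.1967] ry 161.89
strip_r [0.6614 0.1109 0.1172] ry 200.98
strip_r2 [0.6613 0.1105 0.1618] ry 200.57
cam [ 0.45534648 -0.05805025  0.45516837]
```

```bash
cat > brk.py <<'E'
from h import *
def brk(f,v0=135,v1=230):
    p=f['p'];d=f['d'];c=dict(R=f['R'],t=f['t'],intrinsics=f['K']);W=world('wrist',d,c)
    hsv=cv2.cvtColor(p,cv2.COLOR_RGB2HSV)
    g=(hsv[...,0]>60)&(hsv[...,0]<95)&(hsv[...,1]>70)&(d>0);g[:,:200]=0;g[:,300:]=0;g[:100]=0
    zt=np.median(W[150:220,252,2]);print('web top z',zt)
    P=[]
    for v in range(v0,v1):
        u=np.where(g[v]&(abs(W[v,:,2]-zt)<.006))[0]
        if len(u)>3:P.append([*W[v,u].mean(0),u.min(),u.max()])
    P=np.array(P);l=np.polyfit(P[:,0],P[:,1],1);lz=np.polyfit(P[:,0],P[:,2],1)
    print('rows',len(P),'bracket yaw',np.arctan(l[0]),'pitch',lz, 'px',P[::20,3:])
    yaw=-.138;ry=np.array([-np.sin(yaw),np.cos(yaw)]);rx=np.array([np.cos(yaw),np.sin(yaw)])
    print('ry web first,last',P[0,:2]@ry*1e3,P[-1,:2]@ry*1e3,'rx',P[0,:2]@rx*1e3,P[-1,:2]@rx*1e3)
    # front end of web and foot
    v=np.where(g[:,252])[0];print('v range col 252',v.min(),v.max(),W[v.min()+2,252],W[v.max()-2,252])
    return W,g
if __name__=='__main__':
    import sys;W,g=brk(np.load(sys.argv[1]))
    for v in list(range(118,150,3))+list(range(225,345,8)): print(v,W[v,252].round(4))
E
python3 brk.py w3.npz; python3 - <<'E'
from h import *
s=get_state();yaw=-.138;ry=np.array([-np.sin(yaw),np.cos(yaw)]);rx=np.array([np.cos(yaw),np.sin(yaw)])
print('tcp ry',s['tcp_pos'][:2]@ry,'rx',s['tcp_pos'][:2]@rx,'strip rx',np.array([.6585,.0902])@rx)
E
```

```text
web top z 0.35619239680849235
rows 91 bracket yaw -0.1310945737106432 pitch [0.0282519  0.34245524] px [[240. 266.]
 [239. 268.]
 [239. 268.]
 [239. 268.]
 [240. 267.]]
ry web first,last 4.9169755795190175 5.1580674217243825 rx 472.975527422934 503.41295489552715
v range col 252 119 345 [ 0.46777892 -0.0609353   0.29471178] [ 0.54762083 -0.07109571  0.35658656]
118 [ 0.4671 -0.0609  0.2827]
121 [ 0.4678 -0.0609  0.2947]
124 [ 0.4693 -0.0612  0.2937]
127 [ 0.4698 -0.0611  0.3045]
130 [ 0.4695 -0.061   0.3204]
133 [ 0.4695 -0.0609  0.3318]
136 [ 0.4691 -0.0607  0.3441]
139 [ 0.4691 -0.0607  0.3524]
142 [ 0.4696 -0.0607  0.3556]
145 [ 0.4704 -0.0608  0.3563]
148 [ 0.4715 -0.061   0.3557]
225 [ 0.4978 -0.0645  0.3563]
233 [ 0.5009 -0.0649  0.3562]
241 [ 0.5035 -0.0652  0.357 ]
249 [ 0.5065 -0.0656  0.3573]
257 [ 0.5103 -0.0661  0.356 ]
265 [ 0.5135 -0.0666  0.356 ]
273 [ 0.5163 -0.0669  0.3569]
281 [ 0.5196 -0.0674  0.3568]
289 [ 0.5236 -0.0679  0.3559]
297 [ 0.5269 -0.0683  0.3561]
305 [ 0.5293 -0.0686  0.3577]
313 [ 0.5333 -0.0692  0.3571]
321 [ 0.5362 -0.0696  0.3579]
329 [ 0.5404 -0.0701  0.3572]
337 [ 0.5441 -0.0706  0.3573]
tcp ry 0.004964513888617012 rx 0.5345097692263215 strip rx 0.639831578630743
```

Slots and bracket measured with the same camera: slot centres lie at ry=184.05 mm, strip face at rx≈639.8 mm (rack-aligned axes, yaw −0.138), bracket centre at ry=5.0. Going over in front of the strip.

```bash
cat > gr.py <<'E'
# rack-aligned: rx ry z (mm) yaw
import sys
from h import *
yaw=-.138;ry=np.array([-np.sin(yaw),np.cos(yaw),0]);rx=np.array([np.cos(yaw),np.sin(yaw),0])
def st():
    s=get_state();R=np.array(s['orientation']);T=np.array(s['tcp_pos'])*1e3;F=np.array(s['ft_force'])
    print('t %.2f rx %.1f ry %.1f z %.1f yaw %.4f pitch %.4f roll %.4f F(rx,ry,z) %.1f %.1f %.1f w %.1f'%(s['time_s'],T@rx,T@ry,T[2],np.arctan2(R[1,1],R[0,1]),R[:,1]@[0,0,1],R[:,0]@[0,0,1],F@rx,F@ry,F[2],s['gripper_width']*1e3))
    return T,R
if __name__=='__main__':
    T,R=st()
    if len(sys.argv)>1:
        a,b,z=map(float,sys.argv[1:4]);D=R.T@(a*rx+b*ry+np.array([0,0,z])-T)
        print('shift',D.round(1),'turn',round(np.arctan2(R[1,1],R[0,1])-yaw,4))
E
python3 gr.py 536 184 200
```

```text
t 6.18 rx 534.5 ry 5.0 z 314.0 yaw -0.1318 pitch 0.0133 roll -0.0027 F(rx,ry,z) -0.7 0.1 -2.7 w 9.1
shift [179.3   1.1 113.5] turn 0.0062
```

```bash

python3 -m pendant '[[[30,0,0],0.006],[[60,0,15],0.006],[[90,0,35],0.006],[[120,0,60],0.006],[[145,1,85],0.006],[[165,1,105],0.006],[[179,1,113],0.006],[[179,1,113],0.006]]'
python3 gr.py 536 184 128
```

```text
time_s: 6.85
tcp_pos: [0.5553, 0.1093, 0.1986]
orientation: [[0.136, 0.991, 0.01], [0.991, -0.136, -0.005], [-0.003, 0.01, -1.0]]
ft_force: [-0.6, -0.5, -2.5]
gripper_width: 0.0092
t 6.85 rx 535.0 ry 184.7 z 198.6 yaw -0.1365 pitch 0.0101 roll -0.0034 F(rx,ry,z) -0.6 -0.5 -2.5 w 9.2
shift [-0.5  0.3 70.6] turn 0.0015
```

```bash

python3 -m pendant '[[[0,0,20],0.001],[[0,0,40],0.001],[[-1,0,60],0.001],[[-1,0,70],0.001],[[-1,0,70],0.001],[[-1,0,70],0.001]]'
python3 gr.py 548 184 128
python3 - <<'E'
from h import *
c=camera_params('wrist');p,d=snapshot('wrist');np.savez('w4.npz',p=p,d=d,R=c['R'],t=c['t'],K=c['intrinsics'])
cv2.imwrite('pics/w4.png',p[:,:,::-1])
p,d=snapshot('top');a=cv2.resize(p[130:190,160:260],(800,480),interpolation=cv2.INTER_CUBIC);cv2.imwrite('pics/t4.png',a[:,:,::-1])
E
python3 brk.py w4.npz | head -5
```

```text
time_s: 7.35
tcp_pos: [0.5562, 0.1073, 0.1296]
orientation: [[0.138, 0.99, 0.01], [0.99, -0.138, -0.005], [-0.003, 0.01, -1.0]]
ft_force: [0.5, 0.3, -2.5]
gripper_width: 0.0091
t 7.35 rx 536.1 ry 182.8 z 129.6 yaw -0.1384 pitch 0.0105 roll -0.0034 F(rx,ry,z) 0.4 0.4 -2.5 w 9.1
shift [ 1.2 11.9  1.7] turn -0.0004
web top z 0.17152091294587052
rows 91 bracket yaw -0.1381924524005009 pitch [0.02370887 0.15922228] px [[240. 267.]
 [239. 268.]
 [239. 268.]
 [239. 268.]
```

View pics/w4.png

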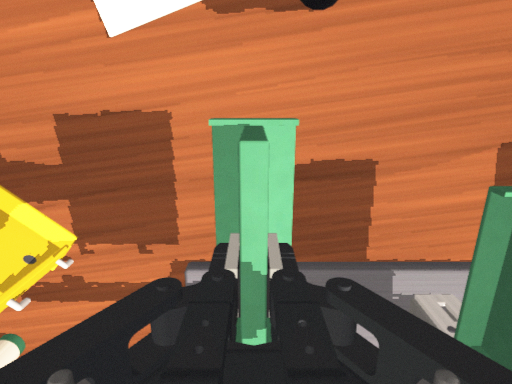

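View pics/t4.png

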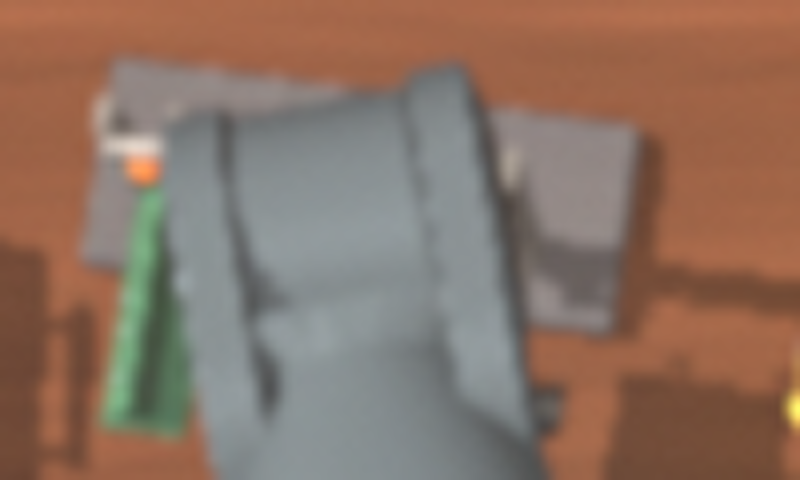

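```bash
cat > avg.py <<'E'
from gr import *
def avg(n=6,show=True):
    L=[]
    for i in range(n):
        if i: snapshot('top')
        s=get_state();R=np.array(s['orientation']);T=np.array(s['tcp_pos'])*1e3;F=np.array(s['ft_force'])
        L.append([T@rx,T@ry,T[2],1e3*np.arctan2(R[1,1],R[0,1]),1e3*R[2,1],1e3*R[2,0],F@rx,F@ry,F[2],s['gripper_width']*1e3])
    L=np.array(L)
    print('t',round(s['time_s'],2),'rx ry z yaw pit rol Fx Fy Fz w');print('mean',L.mean(0).round(2));print('std ',L.std(0).round(2));print('last',L[-1].round(2))
avg(int(sys.argv[1]) if len(sys.argv)>1 else 6)
E
python3 avg.py
python3 -m pendant '[[[0,4,0],0],[[1,8,0],0],[[1,12,1],0],[[1,12,1],0],[[1,12,1],0]]'
python3 avg.py
```

```text
t 7.7 rx ry z yaw pit rol Fx Fy Fz w
mean [ 5.3631e+02  1.8352e+02  1.2977e+02 -1.3769e+02  1.1630e+01 -2.8900e+00
  3.2000e-01  1.5000e-01 -2.2600e+00  9.2600e+00]
std  [0.22 0.07 0.37 0.17 0.43 0.12 0.36 0.4  0.41 0.17]
last [ 5.3599e+02  1.8356e+02  1.2921e+02 -1.3751e+02  1.0940e+01 -3.0800e+00
 -2.7000e-01  6.3000e-01 -3.0600e+00  9.2800e+00]
time_s: 8.12
tcp_pos: [0.5683, 0.1074, 0.128]
orientation: [[0.137, 0.99, 0.01], [0.991, -0.137, -0.005], [-0.003, 0.011, -1.0]]
ft_force: [-0.0, -0.4, -2.1]
gripper_width: 0.0096
t 8.37 rx ry z yaw pit rol Fx Fy Fz w
mean [ 5.4793e+02  1.8453e+02  1.2822e+02 -1.3751e+02  1.0660e+01 -3.1900e+00
  2.2000e-01 -2.8000e-01 -2.6700e+00  9.2000e+00]
std  [0.11 0.02 0.1  0.08 0.12 0.03 0.35 0.24 0.5  0.21]
last [ 5.4786e+02  1.8454e+02  1.2834e+02 -1.3746e+02  1.0830e+01 -3.1500e+00
  2.0000e-01 -2.1000e-01 -2.2800e+00  8.8700e+00]
```

```bash

python3 -m pendant '[[[-0.5,4,0],0],[[-0.5,8,0],0],[[-0.5,12,0],0],[[-0.5,14,0],0],[[-0.5,14,0],0],[[-0.5,14,0],0]]'
python3 avg.py 4
```

```text
time_s: 8.87
tcp_pos: [0.5819, 0.105, 0.1284]
orientation: [[0.137, 0.99, 0.01], [0.991, -0.137, -0.005], [-0.003, 0.011, -1.0]]
ft_force: [0.5, 0.0, -1.8]
gripper_width: 0.0093
t 9.02 rx ry z yaw pit rol Fx Fy Fz w
mean [ 5.6182e+02  1.8403e+02  1.2842e+02 -1.3750e+02  1.0660e+01 -3.1500e+00
  2.0000e-02 -1.6000e-01 -2.3500e+00  9.2800e+00]
std  [0.08 0.02 0.05 0.08 0.05 0.01 0.39 0.15 0.42 0.08]
last [ 5.6174e+02  1.8406e+02  1.2849e+02 -1.3737e+02  1.0740e+01 -3.1400e+00
 -5.7000e-01 -2.7000e-01 -2.8300e+00  9.3300e+00]
```

```bash

python3 -m pendant '[[[0,1,0],0],[[0,2,0],0],[[0,3,0],0],[[0,4,0],0],[[0,4,0],0]]'; python3 gr.py
python3 -m pendant '[[[0,0.7,0],0],[[0,1.4,0],0],[[0,2,0],0],[[0,2,0],0]]'; python3 gr.py
```

```text
time_s: 9.43
tcp_pos: [0.5859, 0.1044, 0.1285]
orientation: [[0.137, 0.991, 0.01], [0.991, -0.137, -0.005], [-0.003, 0.011, -1.0]]
ft_force: [-0.0, 0.6, -2.7]
gripper_width: 0.0091
t 9.43 rx 565.9 ry 184.0 z 128.5 yaw -0.1375 pitch 0.0108 roll -0.0032 F(rx,ry,z) -0.1 0.5 -2.7 w 9.1
time_s: 9.77
tcp_pos: [0.588, 0.1041, 0.1285]
orientation: [[0.137, 0.991, 0.01], [0.991, -0.137, -0.005], [-0.003, 0.011, -1.0]]
ft_force: [-0.6, -0.0, -1.6]
gripper_width: 0.0096
t 9.77 rx 568.0 ry 184.0 z 128.5 yaw -0.1375 pitch 0.0108 roll -0.0032 F(rx,ry,z) -0.6 -0.1 -1.6 w 9.6
```

```bash

python3 -m pendant '[[[0,0.7,0],0],[[0,1.4,0],0],[[0,2,0],0],[[0,2,0],0]]'; python3 avg.py 3
```

```text
time_s: 10.1
tcp_pos: [0.5901, 0.1039, 0.1285]
orientation: [[0.137, 0.991, 0.01], [0.991, -0.137, -0.005], [-0.003, 0.011, -1.0]]
ft_force: [-1.1, 0.3, -2.3]
gripper_width: 0.0088
t 10.2 rx ry z yaw pit rol Fx Fy Fz w
mean [ 5.7011e+02  1.8405e+02  1.2852e+02 -1.3749e+02  1.0840e+01 -3.1700e+00
 -5.1000e-01  3.9000e-01 -2.4300e+00  9.2000e+00]
std  [0.04 0.   0.01 0.01 0.03 0.01 0.48 0.23 0.73 0.29]
last [ 5.7007e+02  1.8405e+02  1.2852e+02 -1.3747e+02  1.0850e+01 -3.1800e+00
  7.0000e-02  2.4000e-01 -1.6200e+00  9.2300e+00]
```

```bash

python3 -m pendant '[[[0,0.7,0],0],[[0,1.4,0],0],[[0,2,0],0],[[0,2,0],0]]'; python3 avg.py 3
```

```text
time_s: 10.53
tcp_pos: [0.592, 0.1036, 0.1285]
orientation: [[0.137, 0.991, 0.01], [0.991, -0.137, -0.005], [-0.003, 0.011, -1.0]]
ft_force: [-1.0, 0.1, -1.9]
gripper_width: 0.0094
t 10.63 rx ry z yaw pit rol Fx Fy Fz w
mean [ 572.08  184.04  128.53 -137.51   10.75   -3.14   -1.07    0.59   -1.94
    9.23]
std  [0.04 0.02 0.01 0.03 0.02 0.02 0.33 0.46 0.05 0.25]
last [ 572.03  184.06  128.53 -137.49   10.74   -3.12   -0.69    0.72   -1.95
    8.87]
```

```bash

python3 -m pendant '[[[0,0.7,0],0],[[0,1.4,0],0],[[0,2,0],0],[[0,2,0],0]]'; python3 avg.py 3
```

```text
time_s: 10.97
tcp_pos: [0.594, 0.1033, 0.1285]
orientation: [[0.137, 0.991, 0.01], [0.991, -0.137, -0.005], [-0.003, 0.011, -1.0]]
ft_force: [-0.7, -0.0, -1.8]
gripper_width: 0.0092
t 11.07 rx ry z yaw pit rol Fx Fy Fz w
mean [ 5.7409e+02  1.8404e+02  1.2852e+02 -1.3753e+02  1.0700e+01 -3.1600e+00
 -8.1000e-01 -1.0000e-01 -2.0400e+00  9.2600e+00]
std  [0.03 0.01 0.01 0.01 0.02 0.01 0.16 0.34 0.38 0.28]
last [ 5.7406e+02  1.8404e+02  1.2854e+02 -1.3755e+02  1.0720e+01 -3.1500e+00
 -1.0400e+00 -5.2000e-01 -1.7200e+00  8.9600e+00]
```

```bash

python3 -m pendant '[[[0,0.7,0],0],[[0,1.4,0],0],[[0,2,0],0],[[0,2,0],0]]'; python3 avg.py 3
```

```text
time_s: 11.4
tcp_pos: [0.596, 0.103, 0.1285]
orientation: [[0.137, 0.991, 0.01], [0.991, -0.137, -0.005], [-0.003, 0.011, -1.0]]
ft_force: [-0.6, -0.2, -2.4]
gripper_width: 0.0093
t 11.5 rx ry z yaw pit rol Fx Fy Fz w
mean [ 5.7609e+02  1.8406e+02  1.2852e+02 -1.3752e+02  1.0660e+01 -3.1500e+00
 -9.7000e-01 -2.0000e-02 -2.8300e+00  9.5500e+00]
std  [0.03 0.02 0.02 0.01 0.02 0.02 0.37 0.23 0.38 0.26]
last [ 5.7605e+02  1.8407e+02  1.2855e+02 -1.3751e+02  1.0670e+01 -3.1200e+00
 -1.4800e+00  2.3000e-01 -2.7800e+00  9.4400e+00]
```

```bash

python3 -m pendant '[[[0,0.5,0],0],[[0,1,0],0],[[0,1.5,0],0],[[0,1.5,0],0]]'; python3 avg.py 3
```

```text
time_s: 11.83
tcp_pos: [0.5975, 0.1028, 0.1286]
orientation: [[0.137, 0.99, 0.01], [0.991, -0.137, -0.005], [-0.003, 0.011, -1.0]]
ft_force: [-1.8, 0.4, -2.7]
gripper_width: 0.0091
t 11.93 rx ry z yaw pit rol Fx Fy Fz w
mean [ 5.7762e+02  1.8403e+02  1.2854e+02 -1.3755e+02  1.0680e+01 -3.1700e+00
 -1.2000e+00 -1.2000e-01 -2.6100e+00  9.2100e+00]
std  [0.03 0.01 0.01 0.02 0.02 0.02 0.46 0.39 0.39 0.15]
last [ 577.58  184.05  128.53 -137.53   10.65   -3.16   -1.07   -0.68   -3.
    9.1 ]
```

```bash

python3 -m pendant '[[[0,0.5,0],0],[[0,1,0],0],[[0,1,0],0]]'; python3 avg.py 3
```

```text
time_s: 12.18
tcp_pos: [0.5981, 0.1027, 0.1285]
orientation: [[0.137, 0.991, 0.009], [0.991, -0.137, -0.005], [-0.003, 0.01, -1.0]]
ft_force: [-4.2, 0.4, -0.0]
gripper_width: 0.009
t 12.28 rx ry z yaw pit rol Fx Fy Fz w
mean [ 5.7831e+02  1.8405e+02  1.2852e+02 -1.3748e+02  1.0120e+01 -3.1500e+00
 -4.6200e+00 -3.0000e-02 -3.7000e-01  9.1900e+00]
std  [0.03 0.02 0.02 0.03 0.1  0.02 0.31 0.13 0.44 0.12]
last [ 5.7835e+02  1.8406e+02  1.2855e+02 -1.3751e+02  1.0250e+01 -3.1300e+00
 -4.8700e+00  1.4000e-01 -9.9000e-01  9.3000e+00]
```

```bash

python3 -m pendant '[[[0,0.5,0],0],[[0,1,0],0],[[0,1,0],0]]'; python3 avg.py 3
```

```text
time_s: 12.53
tcp_pos: [0.5983, 0.1027, 0.1285]
orientation: [[0.137, 0.991, 0.008], [0.991, -0.137, -0.004], [-0.003, 0.009, -1.0]]
ft_force: [-9.6, 1.2, 3.4]
gripper_width: 0.0092
t 12.63 rx ry z yaw pit rol Fx Fy Fz w
mean [ 5.7846e+02  1.8405e+02  1.2845e+02 -1.3728e+02  8.5700e+00 -3.1500e+00
 -9.9600e+00 -5.0000e-02  3.0600e+00  9.1000e+00]
std  [0.01 0.   0.01 0.02 0.04 0.03 0.23 0.26 0.6  0.12]
last [ 5.7847e+02  1.8404e+02  1.2845e+02 -1.3727e+02  8.6200e+00 -3.1700e+00
 -1.0250e+01  3.0000e-01  2.2200e+00  8.9300e+00]
```

Contact at rx 578.3, about where home was predicted (a miss would stop near 568): hooks are through. Ease off the push a little and press down in small steps.

```bash

python3 -m pendant '[[[0,-0.6,0],0],[[0,-0.6,1],0],[[0,-0.6,2],0],[[0,-0.6,3],0],[[0,-0.6,3],0]]'; python3 avg.py 3
```

```text
time_s: 13.05
tcp_pos: [0.5978, 0.1028, 0.1252]
orientation: [[0.137, 0.991, 0.008], [0.991, -0.137, -0.004], [-0.003, 0.009, -1.0]]
ft_force: [-1.5, 0.3, -3.0]
gripper_width: 0.0094
t 13.15 rx ry z yaw pit rol Fx Fy Fz w
mean [ 5.7791e+02  1.8401e+02  1.2525e+02 -1.3733e+02  8.5100e+00 -3.2200e+00
 -1.4600e+00 -1.1000e-01 -3.5200e+00  9.3600e+00]
std  [0.04 0.   0.04 0.01 0.07 0.   0.14 0.59 0.37 0.11]
last [ 5.7786e+02  1.8402e+02  1.2530e+02 -1.3732e+02  8.4300e+00 -3.2200e+00
 -1.5400e+00  4.8000e-01 -3.8600e+00  9.4800e+00]
```

```bash

python3 -m pendant '[[[0,0.2,1],0],[[0,0.2,2],0],[[0,0.2,3],0],[[0,0.2,3],0]]'; python3 avg.py 2
python3 -m pendant '[[[0,0,1],0],[[0,0,2],0],[[0,0,2],0]]'; python3 avg.py 3
```

```text
time_s: 13.48
tcp_pos: [0.5978, 0.1027, 0.1221]
orientation: [[0.137, 0.991, 0.008], [0.991, -0.137, -0.004], [-0.003, 0.008, -1.0]]
ft_force: [-1.1, 0.5, -2.5]
gripper_width: 0.0092
t 13.53 rx ry z yaw pit rol Fx Fy Fz w
mean [ 578.01  183.97  122.1  -137.34    8.19   -3.28   -1.09    0.6    -2.68
    9.23]
std  [0.02 0.   0.05 0.   0.02 0.   0.04 0.25 0.13 0.01]
last [ 577.99  183.97  122.15 -137.34    8.17   -3.28   -1.05    0.84   -2.81
    9.22]
time_s: 13.78
tcp_pos: [0.5978, 0.1027, 0.1199]
orientation: [[0.137, 0.991, 0.007], [0.991, -0.137, -0.004], [-0.003, 0.008, -1.0]]
ft_force: [-2.2, 1.0, -3.1]
gripper_width: 0.0093
t 13.88 rx ry z yaw pit rol Fx Fy Fz w
mean [ 5.7793e+02  1.8394e+02  1.1997e+02 -1.3733e+02  7.9300e+00 -3.3400e+00
 -2.3000e+00  1.3000e-01 -3.0100e+00  9.3100e+00]
std  [0.02 0.02 0.04 0.02 0.04 0.02 0.37 0.44 0.33 0.06]
last [ 5.7791e+02  1.8393e+02  1.1999e+02 -1.3734e+02  7.8900e+00 -3.3500e+00
 -2.7400e+00  1.4000e-01 -3.3300e+00  9.4000e+00]
```

```bash

python3 -m pendant '[[[0,0,0.7],0],[[0,0,1.4],0],[[0,0,2],0],[[0,0,2],0]]'; python3 avg.py 3
```

```text
time_s: 14.22
tcp_pos: [0.5977, 0.1027, 0.1179]
orientation: [[0.137, 0.991, 0.007], [0.991, -0.137, -0.004], [-0.003, 0.008, -1.0]]
ft_force: [-1.3, 0.1, -2.4]
gripper_width: 0.0097
t 14.32 rx ry z yaw pit rol Fx Fy Fz w
mean [ 5.7787e+02  1.8393e+02  1.1789e+02 -1.3729e+02  7.7500e+00 -3.3900e+00
 -1.1800e+00  6.0000e-02 -2.7300e+00  9.5900e+00]
std  [0.03 0.01 0.02 0.01 0.06 0.01 0.11 0.53 0.36 0.14]
last [ 5.7783e+02  1.8392e+02  1.1791e+02 -1.3730e+02  7.6700e+00 -3.4000e+00
 -1.0400e+00 -4.8000e-01 -3.2100e+00  9.6300e+00]
```

```bash

python3 -m pendant '[[[0,0,0.5],0],[[0,0,1],0],[[0,0,1],0]]'; python3 avg.py 3
```

```text
time_s: 14.57
tcp_pos: [0.5977, 0.1027, 0.1169]
orientation: [[0.137, 0.991, 0.007], [0.991, -0.137, -0.004], [-0.003, 0.008, -1.0]]
ft_force: [-0.8, 0.0, -1.5]
gripper_width: 0.0092
t 14.67 rx ry z yaw pit rol Fx Fy Fz w
mean [ 5.7791e+02  1.8392e+02  1.1694e+02 -1.3733e+02  7.8400e+00 -3.3600e+00
 -1.1600e+00 -1.7000e-01 -1.8800e+00  9.1700e+00]
std  [0.   0.01 0.03 0.02 0.01 0.03 0.55 0.42 0.32 0.03]
last [ 577.91  183.93  116.96 -137.35    7.84   -3.35   -0.74   -0.71   -1.91
    9.15]
```

```bash

python3 -m pendant '[[[0,0,0.5],0],[[0,0,1],0],[[0,0,1],0]]'; python3 avg.py 2
python3 -m pendant '[[[0,0,0.5],0],[[0,0,1],0],[[0,0,1],0]]'; python3 avg.py 3
```

```text
time_s: 14.92
tcp_pos: [0.5977, 0.1027, 0.1159]
orientation: [[0.137, 0.991, 0.007], [0.991, -0.137, -0.004], [-0.003, 0.008, -1.0]]
ft_force: [-1.4, 0.4, -1.5]
gripper_width: 0.0092
t 14.97 rx ry z yaw pit rol Fx Fy Fz w
mean [ 5.7792e+02  1.8394e+02  1.1595e+02 -1.3729e+02  7.8700e+00 -3.3400e+00
 -1.1400e+00 -5.0000e-02 -1.4300e+00  9.1000e+00]
std  [0.01 0.01 0.01 0.   0.02 0.01 0.29 0.21 0.05 0.06]
last [ 5.7793e+02  1.8393e+02  1.1596e+02 -1.3729e+02  7.8900e+00 -3.3500e+00
 -8.5000e-01 -2.6000e-01 -1.3900e+00  9.0400e+00]
time_s: 15.22
tcp_pos: [0.5977, 0.1027, 0.1149]
orientation: [[0.137, 0.991, 0.007], [0.991, -0.137, -0.004], [-0.003, 0.008, -1.0]]
ft_force: [-2.4, 0.6, 1.2]
gripper_width: 0.0094
t 15.32 rx ry z yaw pit rol Fx Fy Fz w
mean [ 5.7793e+02  1.8394e+02  1.1496e+02 -1.3729e+02  7.9000e+00 -3.3100e+00
 -2.6900e+00 -3.4000e-01  7.5000e-01  9.2800e+00]
std  [0.02 0.   0.03 0.02 0.03 0.04 0.31 0.57 0.32 0.07]
last [ 5.7795e+02  1.8394e+02  1.1500e+02 -1.3730e+02  7.9400e+00 -3.2600e+00
 -2.4600e+00 -1.0800e+00  5.0000e-01  9.2600e+00]
```

```bash

python3 -m pendant '[[[0,0,0.5],0],[[0,0,1],0],[[0,0,1],0]]'; python3 avg.py 3
```

```text
time_s: 15.57
tcp_pos: [0.5978, 0.1027, 0.1139]
orientation: [[0.137, 0.991, 0.007], [0.991, -0.137, -0.004], [-0.003, 0.008, -1.0]]
ft_force: [-1.7, 0.5, 0.6]
gripper_width: 0.0094
t 15.67 rx ry z yaw pit rol Fx Fy Fz w
mean [ 5.7800e+02  1.8396e+02  1.1398e+02 -1.3729e+02  8.0100e+00 -3.3000e+00
 -1.9800e+00 -8.0000e-02  8.9000e-01  9.4300e+00]
std  [0.01 0.01 0.04 0.01 0.04 0.01 0.3  0.27 0.23 0.1 ]
last [ 5.7801e+02  1.8398e+02  1.1403e+02 -1.3728e+02  8.0400e+00 -3.2700e+00
 -2.4000e+00 -1.1000e-01  1.1800e+00  9.5600e+00]
```

```bash

python3 -m pendant '[[[0,0,0.4],0],[[0,0,0.8],0],[[0,0,0.8],0]]'; python3 avg.py 3
```

```text
time_s: 15.92
tcp_pos: [0.5978, 0.1027, 0.1132]
orientation: [[0.137, 0.991, 0.008], [0.991, -0.137, -0.004], [-0.003, 0.008, -1.0]]
ft_force: [-1.8, 0.4, 2.4]
gripper_width: 0.0093
t 16.02 rx ry z yaw pit rol Fx Fy Fz w
mean [ 578.    183.96  113.22 -137.28    8.03   -3.28   -1.98   -0.71    2.04
    9.31]
std  [0.01 0.   0.02 0.02 0.01 0.   0.3  0.59 0.38 0.16]
last [ 578.01  183.96  113.24 -137.31    8.04   -3.28   -1.71   -1.24    2.19
    9.52]
```

```bash

python3 -m pendant '[[[0,0,0.4],0],[[0,0,0.8],0],[[0,0,0.8],0]]'; python3 avg.py 3
```

```text
time_s: 16.27
tcp_pos: [0.5979, 0.1027, 0.1127]
orientation: [[0.137, 0.991, 0.008], [0.991, -0.137, -0.004], [-0.003, 0.008, -1.0]]
ft_force: [-4.1, 0.8, 5.6]
gripper_width: 0.0091
t 16.37 rx ry z yaw pit rol Fx Fy Fz w
mean [ 5.7812e+02  1.8399e+02  1.1269e+02 -1.3728e+02  8.4400e+00 -3.1700e+00
 -4.1500e+00 -1.3000e-01  5.2300e+00  9.3100e+00]
std  [0.   0.01 0.02 0.02 0.01 0.03 0.52 0.41 0.24 0.14]
last [ 5.7812e+02  1.8401e+02  1.1272e+02 -1.3725e+02  8.4600e+00 -3.1400e+00
 -4.7900e+00  1.3000e-01  5.0700e+00  9.4800e+00]
```

```bash

python3 -m pendant '[[[0,0,0.4],0],[[0,0,0.8],0],[[0,0,0.8],0],[[0,0,0.8],0]]'; python3 avg.py 3
python3 - <<'E'
from h import *
for n in ['wrist','scene','top']:
    p,d=snapshot(n);cv2.imwrite(f'pics/{n}5.png',p[:,:,::-1])
    if n=='scene': cv2.imwrite('pics/s5c.png',cv2.resize(p[210:290,240:350],(800,582),interpolation=cv2.INTER_CUBIC)[:,:,::-1])
E
```

```text
time_s: 16.7
tcp_pos: [0.5979, 0.1027, 0.1124]
orientation: [[0.137, 0.991, 0.008], [0.991, -0.137, -0.004], [-0.003, 0.009, -1.0]]
ft_force: [-6.4, 0.4, 10.0]
gripper_width: 0.0096
t 16.8 rx ry z yaw pit rol Fx Fy Fz w
mean [ 578.12  184.01  112.43 -137.3     8.84   -3.01   -6.37   -0.93    9.66
    9.37]
std  [0.01 0.01 0.01 0.02 0.01 0.03 0.33 0.37 0.28 0.22]
last [ 578.13  184.02  112.42 -137.32    8.85   -2.98   -5.97   -0.87    9.63
    9.1 ]
```

View pics/s5c.png

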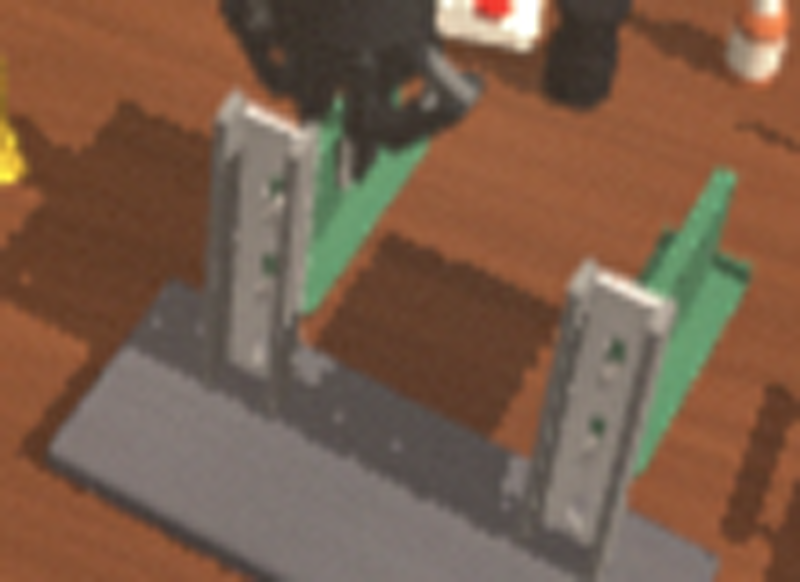

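View pics/wrist5.png

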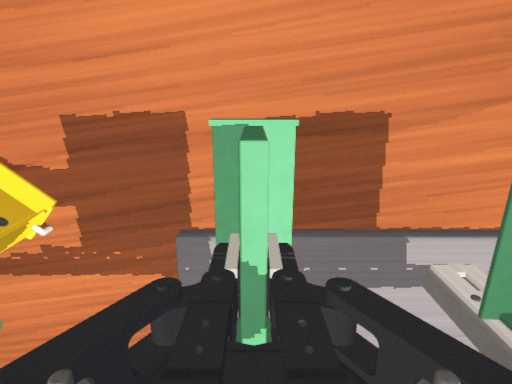

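Scene crop shows both white hooks through the slots from behind (crop (275,190), (268,265)), just like the neighbour at (610,355), (597,430); Fz stiff at 12 N pressing means bottomed. Relax the preload and release.

```bash

python3 -m pendant '[[[0,-0.2,-0.5],0],[[0,-0.4,-1],0],[[0,-0.4,-1],0]]'; python3 avg.py 3
python3 -m pendant '[[[0,0,0],0],[[0,0,0],0],[[0,0,0],0],[[0,0,0],0]]' 35; python3 avg.py 2
```

```text
time_s: 17.2
tcp_pos: [0.5979, 0.1027, 0.1136]
orientation: [[0.137, 0.991, 0.009], [0.991, -0.137, -0.004], [-0.003, 0.01, -1.0]]
ft_force: [0.6, -0.1, 2.1]
gripper_width: 0.0095
t 17.3 rx ry z yaw pit rol Fx Fy Fz w
mean [ 5.7801e+02  1.8401e+02  1.1352e+02 -1.3735e+02  9.4700e+00 -3.0200e+00
  7.8000e-01 -3.4000e-01  1.4700e+00  9.5500e+00]
std  [0.02 0.02 0.04 0.01 0.07 0.02 0.11 0.28 0.48 0.11]
last [ 577.99  184.03  113.47 -137.34    9.39   -3.      0.89   -0.65    0.89
    9.47]
time_s: 17.63
tcp_pos: [0.5977, 0.1028, 0.1133]
orientation: [[0.137, 0.991, 0.008], [0.991, -0.137, -0.004], [-0.003, 0.009, -1.0]]
ft_force: [0.2, 0.2, 0.4]
gripper_width: 0.0351
t 17.68 rx ry z yaw pit rol Fx Fy Fz w
mean [ 5.7788e+02  1.8400e+02  1.1329e+02 -1.3734e+02  9.0100e+00 -3.0400e+00
  6.9000e-01 -2.3000e-01  1.7000e-01  3.4980e+01]
std  [0.01 0.01 0.01 0.   0.01 0.02 0.47 0.5  0.28 0.11]
last [ 5.7789e+02  1.8399e+02  1.1330e+02 -1.3734e+02  9.0200e+00 -3.0600e+00
  1.1600e+00 -7.3000e-01 -1.1000e-01  3.4870e+01]
```

Released, forces zero. Withdraw straight up, then back to the same viewpoint as before to check the catch.

```bash

python3 -m pendant '[[[0,0,-10],0],[[0,0,-30],0],[[0,0,-60],0],[[0,-5,-95],0],[[0,-15,-130],0],[[0,-30,-165],0],[[0,-45,-195],0],[[0,-45,-200],0]]'; python3 gr.py 525 45 315
```

```text
time_s: 18.35
tcp_pos: [0.5507, 0.1103, 0.3196]
orientation: [[0.136, 0.991, 0.016], [0.991, -0.136, -0.003], [-0.0, 0.016, -1.0]]
ft_force: [-0.0, 1.7, 1.1]
gripper_width: 0.0352
t 18.35 rx 530.3 ry 185.0 z 319.6 yaw -0.1369 pitch 0.0161 roll -0.0004 F(rx,ry,z) -0.2 1.7 1.1 w 35.2
shift [-140.    -5.6    4.5] turn 0.0011
```

```bash

python3 -m pendant '[[[-25,0,0],0],[[-60,-3,0],0],[[-95,-6,0],0],[[-130,-6,0],0],[[-140,-6,0],0],[[-140,-6,0],0]]'; python3 gr.py
python3 - <<'E'
from h import *
c=camera_params('wrist');p,d=snapshot('wrist');np.savez('w6.npz',p=p,d=d,R=c['R'],t=c['t'],K=c['intrinsics'])
cv2.imwrite('pics/w6.png',p[:,:,::-1])
a=cv2.resize(p[195:345,312:512],(800,600),interpolation=cv2.INTER_CUBIC);cv2.imwrite('pics/w6c.png',a[:,:,::-1])
p,d=snapshot('top');a=cv2.resize(p[130:190,160:260],(800,480),interpolation=cv2.INTER_CUBIC);cv2.imwrite('pics/t6.png',a[:,:,::-1])
E
```

```text
time_s: 18.85
tcp_pos: [0.5253, -0.0298, 0.3201]
orientation: [[0.14, 0.99, 0.016], [0.99, -0.139, -0.003], [-0.001, 0.017, -1.0]]
ft_force: [-0.2, 0.4, 0.1]
gripper_width: 0.0351
t 18.85 rx 524.4 ry 42.7 z 320.1 yaw -0.1400 pitch 0.0166 roll -0.0006 F(rx,ry,z) -0.2 0.4 0.1 w 35.1
```

View pics/w6.png

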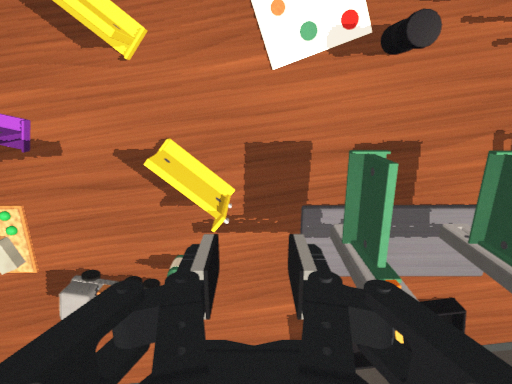

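View pics/w6c.png

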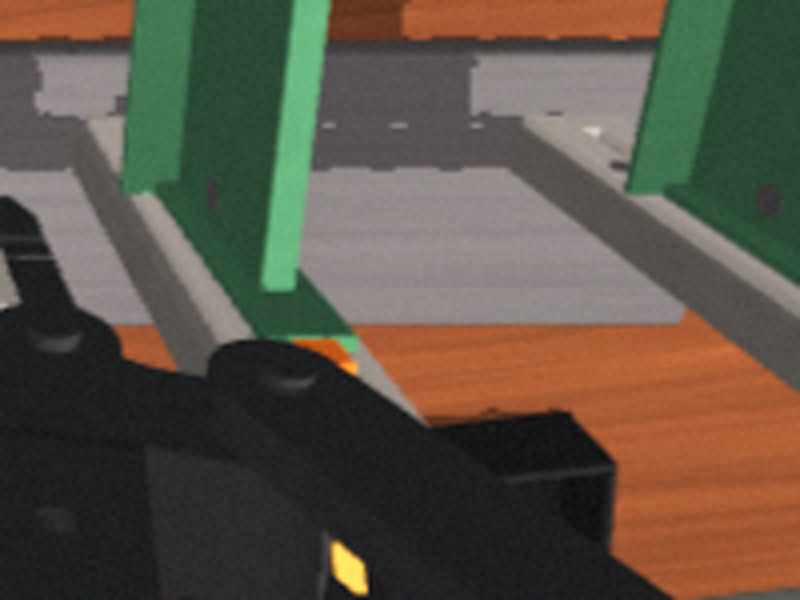

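View pics/t6.png

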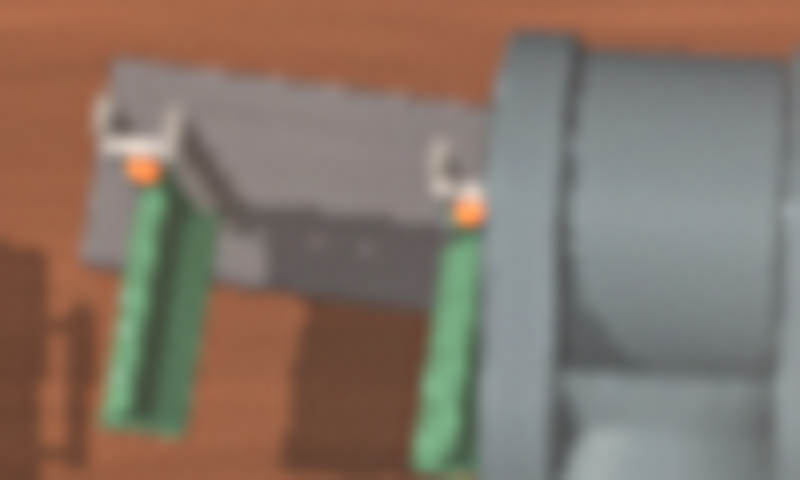

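The bracket hangs like its neighbour, but the catch at crop (325,355) is half hidden by the gripper. Step aside for a clear view.

```bash

python3 -m pendant '[[[-20,0,0],0],[[-45,-5,0],0],[[-60,-10,0],0],[[-60,-10,0],0],[[-60,-10,0],0]]'; python3 gr.py
python3 - <<'E'
from h import *
c=camera_params('wrist');p,d=snapshot('wrist');np.savez('w7.npz',p=p,d=d,R=c['R'],t=c['t'],K=c['intrinsics'])
cv2.imwrite('pics/w7.png',p[:,:,::-1])
a=cv2.resize(p[230:330,392:512],(720,600),interpolation=cv2.INTER_CUBIC);cv2.imwrite('pics/w7c.png',a[:,:,::-1])
W=world('wrist',d,c);hsv=cv2.cvtColor(p,cv2.COLOR_RGB2HSV)
yaw=-.138;ry=np.array([-np.sin(yaw),np.cos(yaw),0]);rx=np.array([np.cos(yaw),np.sin(yaw),0])
o=(hsv[...,0]<20)&(hsv[...,1]>180)&(hsv[...,2]>150)&(d>0)&(W[...,2]>.15)&(W@rx>.6)
Q=W[o]*1e3;print('orange n',o.sum(),'rx',np.percentile(Q@rx,[2,50,98]),'ry',np.percentile(Q@ry,[2,50,98]),'z',np.percentile(Q[:,2],[2,50,98])) if o.any() else print('none')
g=(hsv[...,0]>60)&(hsv[...,0]<95)&(hsv[...,1]>70)&(d>0);A=W@ry
m=g&(A>.14)&(A<.24)&(W[...,2]>.05);Q=W[m]*1e3
print('green rx',np.percentile(Q@rx,[1,99]),'ry',np.percentile(Q@ry,[1,99]),'z',np.percentile(Q[:,2],[1,99]))
t=m&(abs(W[...,2]-.1565)<.006);Q=W[t]*1e3;l=np.polyfit(Q@rx,Q@ry,1);print('webtop',t.sum(),'z',np.median(Q[:,2]),'ry',np.median(Q@ry),'slope',l[0])
E
```

```text
time_s: 19.37
tcp_pos: [0.5079, -0.0848, 0.3197]
orientation: [[0.137, 0.99, 0.016], [0.991, -0.137, -0.002], [0.0, 0.016, -1.0]]
ft_force: [-0.7, 0.5, 0.6]
gripper_width: 0.0348
t 19.37 rx 514.7 ry -14.1 z 319.7 yaw -0.1377 pitch 0.0164 roll 0.0003 F(rx,ry,z) -0.7 0.4 0.6 w 34.8
orange n 108 rx [631.05412069 634.47967232 639.20025839] ry [177.37417873 182.89285752 188.08432914] z [187.80673508 192.99265561 194.50005586]
green rx [514.79396058 635.66939788] ry [160.3379638  193.65942663] z [ 80.91487304 177.77588179]
webtop 1252 z 154.96259468214552 ry 181.38162297171436 slope -0.008732939250894535
```

View pics/w7c.png

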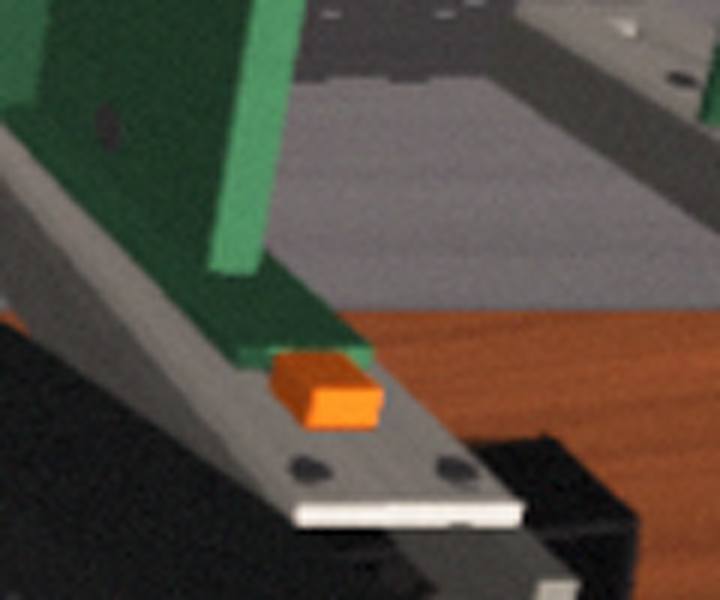

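The catch (crop (330,390)) stands out 8 mm (rx 631–639, strip 640) over the top of the back plate: it is locked, and the arm is clear.

```bash
python3 -c "
from cell import *
print(finish_job())"
```

```text
the job is handed in; nothing more can be done
None
```

The loose green bracket is hooked on the empty upright and locked under the orange catch. I handed the job in at about 19.4 s; no verdict came back.

**What I did:** I gripped the bracket across its web and measured the slots with the wrist camera on the way over. The hooks went in at the first try. The back plate then met the strip at the expected depth, with a push of 10 N at most. I pressed down 16 mm in small steps until it stopped firmly at about 12 N, then eased off, let go and withdrew.

**Last checks:**
- **Catch:** it stands out 8 mm over the back plate.
- **Bracket position:** it hangs straight on the strip, its angle to the strip under 0.01 rad. The grasp point is about 4 to 5 mm below its nominal height by camera, inside the -8 mm limit. The strip itself measured about 3 to 4 mm low (stated limit 3 mm), within camera error.
- **Arm and bench:** the gripper is open and well clear, with the wrist force near zero. The pictures showed nothing disturbed, but I did not measure each bystander's position.

**Small disagreement:** in the last picture the web's centre read 181.4 mm across against 184 mm when I released it. I put this down to the oblique view, because the mask also takes in the side of the web. It is well inside the ±9 mm allowed.

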